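Stand the bottle opener in the utensil pot

ROBOT

A 6-joint arm with a two-finger parallel gripper is mounted at the origin on a cart in front of the work surface, level with it; the furniture and walls round the work are solid. World frame = base frame: x ahead of the robot, y to its left, z up, the work surface at z = 0. Lengths are in mm, angles in degrees, forces in N, time in s.
With the tool pointing down it reaches from about 325 to 900 mm from the base axis. Payload 3.5 kg.
Tool frame: the origin (TCP) lies on the centre line of the jaws, within the pads' length; the fingertips stand 11 mm ahead of it and the grasp point (between the pads) lies 8 mm behind it; z points along the fingers, y is the line along which they close (so a half turn about z gives the same grasp; the last joint's range is limited). The gripper opens to 85 mm and grips with 20 to 120 N. Pads are 22 mm wide; open, the fingers measure 114 mm over their backs; the gripper's body (76 mm by 85 mm) begins 54 mm behind the grasp point. The pads swing forward as they close: fully open they stand 13 mm farther back than shut.
Start: joints at [57.445, 15.837, -1.513, 72.651, 0, 84.076], TCP at [280.158, 558.689, 242.313] pointing down, gripper open.
Joint ranges: [-178.77, 178.77], [-48.84, 107.48], [-61.69, 71.31], [-111.58, 123.2], [-90, 87.43], [-180, 180]. Speed limits (degrees/s): [147.25, 147.25, 180, 180, 180, 180].

INTERFACE

Orientations are given as a 3x3 rotation matrix whose columns are the frame's x, y, z axes.
In Python, from rig import env gives the robot as it stands.
- The arm moves only by the tool creep_tool, called after ">>>" by a JSON object that holds its "op" and its "data". Schema: {"type":"object","properties":{"moves":{"type":"array","items":{"type":"array","items":{"type":"number"},"minItems":5,"maxItems":5},"minItems":1,"maxItems":5},"only":{"type":"string"},"quiet":{"type":"boolean"},"lines":{"type":"string"}},"required":["moves"],"additionalProperties":false}. moves is a list of rows, 1 to 5 of them, each of 5 numbers: dx, dy, dz in parts of the range, where 1.0 means 500 mm, then a turn about the tool's z in shares of 90 degrees (1.0 is 90 degrees), then the finger opening in mm; each row is the pose to reach, as a shift and turn from the pose commanded when the call began, along the tool's axes at that moment; what a row does not reach only later rows make up. A row lasts 1/12 s, in which the tool goes at most 41.7 mm and 7.16 degrees, less where a joint would pass 70% of its speed; a pose out of reach is approached as far as the arm can. The fingers move at their own pace and stop on an object; the grip force is fixed at half the most. Time passes only in rows, so rows that do not move let the fingers close. The tool returns the time, the measured TCP pose, the force, the opening and the grip force at its end. only (a regular expression) keeps the lines of the reply that match it, lines (a string "A,B") keeps lines A to B, and quiet returns only ok. Shift and turn numbers lie between -1 and 1, and a call with a number outside is refused. Input that does not fit is refused with a message, and nothing moves.
- env.state(): the state, without advancing time (a new reading comes with each control period).
- env.read_camera(name): name is "scene" or "top" or "wrist"; returns a dict with "image" (384x512x3 uint8, blue, green, red), "range_z" (384x512 float32, mm along the optical axis (not along the pixel's ray), 0 where there is no reading), "K" (3x3 intrinsics, pixels), "k1" (the pictures are not rectified: a ray, as slopes to the right and down, at radius r is drawn at 1 + k1 r^2 times it, then the intrinsics apply), "T" (4x4, takes a point from camera to world coordinates). Camera axes: x right, y up, looking along -z (the intrinsics and any distortion apply to the point x, -y, -z); pixel columns grow to the right and rows downward; lengths in mm; the calibration is good to about 2 mm. A picture is of the moment at which its call begins.
- env.finish_job(): hands the job in; it is judged then, once.
The state is a dict: "time": time; "joint_pos": joint angles; "dq": joint speeds; "joint_torque": joint torques, N m; "tcp_pos": TCP position; "tool_rot": TCP orientation; "wrist_force": force on the tool from outside, world axes, zero at the start; "ft_torque": the same for the moment, N m; "gripper_width": finger opening in mm; "gripper_force": force on a finger pad.
Only numpy, scipy, OpenCV 4.12 (cv2) and the standard library are available. Lean on these libraries where they do the work, as an engineer would, in place of code of your own. Each camera call takes 0.05 s, during which the arm holds its last target. There are 200 camera calls.

TASK

Get the black-handled bottle opener out of the wooden storage box and lay it on the sloping wooden rest, handle end down in the cradle against its stop and metal head uppermost, and let go so that you can change your grip. Then take it again and stand it in the blue utensil pot, handle down on the pot's floor and metal head up. Leave the tin, the spice jar and the salt shaker where they are.

Things in the scene. Friction and masses are not known exactly. Their poses are not given: they have to be found in the camera images.
- opener: Loose bottle opener, 174 mm long, 80 g: black handle (x -87 to +18 mm, 24 wide, 19 thick), flat steel head (to x +87, up to 41 wide, 5 to 7 thick). Origin: mid-length on its underside; x to the head, z up off the underside, which is a little rounded: it starts on the box floor with its head raised about 5 deg. A grip at x 0 to +10 clears the rest's cradle and, upright, the pot's rim.
- handle_end (a point): Centre of the opener's handle end face: opener frame (-87, 0, 9) mm.
- box: Fixed open wooden box, 224 (x) x 170 (y) x 50 mm high outside, walls and floor 5 mm thick. Origin: centre of its underside, on the worktop. The opener lies roughly along the box's x, head away from the robot; open the fingers to about 60 mm to stay clear of the walls.
- rest: Fixed pale wood sloping rest. Origin: underside centre of its foot (160x60x10 mm) on the worktop. A beam 14 mm wide, 112 long rises toward +x at 40 deg to level; its top carries the opener's underside. Cradle at the low end: walls 36 mm apart, 10 mm above the beam, to 45 mm up from the toe, and a stop 16 mm high. Past that only beam and a 14 mm post: fingers can straddle.
- rest_toe (a point): Where the beam's upper face meets the stop: rest frame (-55, 0, 32) mm. An opener lying home on the rest has its origin 87 mm up the slope from here, its x up the slope.
- pot: Fixed round blue utensil pot, 60 mm outside diameter, 50 mm inside, 78 mm high, floor 6 mm thick. Origin: centre of its underside, on the worktop; z up.
- pot_floor (a point): Centre of the pot's inner floor, 6 mm above the worktop.
- tuna: Bystander: flat round tin, 86 mm diameter, 40 mm high; origin centre of underside.
- spice: Bystander: small spice jar with red cap, 45 mm diameter, 106 mm high; origin centre of underside.
- shaker: Bystander: table salt shaker with grey top, 44 mm diameter, 90 mm high; origin centre of underside.

How it is judged (in metres and radians):
On the way:
1. The opener lies on the sloping rest, handle end within 22 mm of the middle of the stop, head uppermost along the slope (its length 35 to 65 deg off vertical), still and let go (distance between handle_end and rest_toe below 0.022 m and angle between opener's own x axis and vertical between 0.61 and 1.13 rad and contact force between opener and the arm below 0.05 N and contact force between opener and the fingers below 0.05 N and linear speed of opener below 0.03 m/s), for 0.2 s.
At the end, for the whole second after the job is handed in: The opener stands in the pot: handle end inside the pot (within 26 mm of its axis) and down on its floor (less than 22 mm above the pot's underside), head up, leaning less than 30 deg from vertical, at rest (horizontal distance between handle_end and pot_floor below 0.026 m and z of handle_end in the frame of pot below 0.022 m and angle between opener's own x axis and vertical below 0.52 rad and linear speed of opener below 0.03 m/s); the robot touches nothing.
It fails at once if The flat tin is moved more than 30 mm (distance of tuna from where it was at the start of the episode above 0.03 m).
It fails at once if The spice jar is moved more than 30 mm (distance of spice from where it was at the start of the episode above 0.03 m).
It fails at once if The table shaker is moved more than 30 mm (distance of shaker from where it was at the start of the episode above 0.03 m).
It also fails if it takes over 51 s, if anything falls off the work surface, if the arm or the gripper's body presses on something with over 40 N, if the wrist force passes 120 N, or if a joint passes its speed limit or range.

## Working session

There is one attempt and no reset: what is moved stays moved. The work goes in short steps, Python scripts to look and compute and a tool call to move; the robot and the scene stay as the last step left them, time stands still between calls to the robot, and variables do not carry over. Pictures are saved under pics/ and viewed, at most 10 in all, crops included, and the job is handed in when it is done.

```bash
ls; mkdir -p pics
```

Create h.py:
```python
import numpy as np,cv2
from rig import env
def cam(n):
    c=env.read_camera(n); return c
def ray(c,u,v):
    K=c["K"];p=np.array([[[u,v]]],float)
    d=np.array([c["k1"],0,0,0,0],float)
    x,y=cv2.undistortPoints(p,K,d)[0,0]
    T=c["T"];return T[:3,3],T[:3,:3]@np.array([x,-y,-1])
def onz(c,u,v,z):
    o,d=ray(c,u,v);return o+d*(z-o[2])/d[2]
def cloud(c):
    h,w=c["range_z"].shape;uu,vv=np.meshgrid(np.arange(w),np.arange(h))
    p=cv2.undistortPoints(np.stack([uu,vv],-1).reshape(-1,1,2).astype(float),c["K"],np.array([c["k1"],0,0,0,0],float))[:,0]
    r=c["range_z"].reshape(-1,1).astype(float)
    P=np.c_[p[:,:1]*r,-p[:,1:]*r,-r]@c["T"][:3,:3].T+c["T"][:3,3]
    P[r[:,0]==0]=np.nan
    return P.reshape(h,w,3)
```

Run:
```python
from h import *
s=env.state();print(s["tool_rot"].round(3) if hasattr(s["tool_rot"],"round") else s["tool_rot"],s["gripper_width"])
for n in("top","scene"):
    c=cam(n);cv2.imwrite(f"pics/{n}0.png",c["image"]);np.savez(f"{n}0.npz",**c);print(n,c["T"].round(2),c["K"].round(1),c["k1"])
```

```text
pics
[[-0.894  0.448 -0.001]
 [ 0.448  0.894 -0.002]
 [ 0.    -0.002 -1.   ]] 85.2770467555907
top [[-2.00000e-02  9.90000e-01 -1.60000e-01  3.94850e+02]
 [-1.00000e+00 -2.00000e-02  3.00000e-02  1.04000e+00]
 [ 2.00000e-02  1.60000e-01  9.90000e-01  1.08486e+03]
 [ 0.00000e+00  0.00000e+00  0.00000e+00  1.00000e+00]] [[422.7   0.  251.2]
 [  0.  422.7 193.8]
 [  0.    0.    1. ]] -0.1280464209734628
scene [[ 7.5000e-01  3.7000e-01 -5.5000e-01 -1.0823e+02]
 [-6.7000e-01  4.1000e-01 -6.2000e-01 -7.3808e+02]
 [-1.0000e-02  8.3000e-01  5.5000e-01  7.1549e+02]
 [ 0.0000e+00  0.0000e+00  0.0000e+00  1.0000e+00]] [[451.8   0.  258.3]
 [  0.  451.8 189.8]
 [  0.    0.    1. ]] 0.025677192933225672
```

View pics/top0.png

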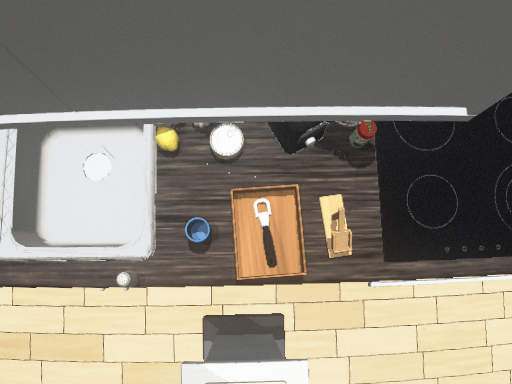

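View pics/scene0.png

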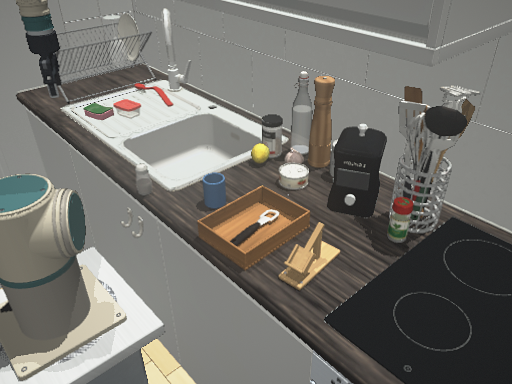

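Top view: opener runs from its head (262,200) to its handle end (270,264) in the box, centred at (268,231). The pot is at (198,230). The rest's cradle is at (341,243) and its beam rises to about (338,208). Tin (226,141), shaker (123,279) and spice jar (367,130) are out of the way.

Run:
```python
from h import *
c=dict(np.load("top0.npz"));im=c["image"];P=cloud(c);hsv=cv2.cvtColor(im,cv2.COLOR_BGR2HSV)
def comp(m,name,box):
    x0,y0,x1,y1=box;z=np.zeros(m.shape,np.uint8);z[y0:y1,x0:x1]=m[y0:y1,x0:x1]
    n,l,s,ce=cv2.connectedComponentsWithStats(z)
    i=1+np.argmax(s[1:,4]);M=l==i
    q=P[M];print(name,s[i],ce[i].round(1),"cloud med",np.nanmedian(q,0).round(0),"zpct",np.nanpercentile(q[:,2],[5,50,95]).round(0));return M
H,S,V=cv2.split(hsv)
M=comp(((H>95)&(H<125)&(S>100)).astype(np.uint8),"pot",(180,210,220,250))
q=P[M];t=q[q[:,2]>60]
p=cv2.findNonZero(M.astype(np.uint8)); (u,v),(w,h),a=cv2.fitEllipse(cv2.convexHull(p));print("ell",u,v,w,h,onz(c,u,v,78))
if len(t):print("rim",(t.min(0)+t.max(0))/2,t.max(0)-t.min(0))
# opener
M=comp((V<60).astype(np.uint8),"handle",(245,205,290,272))
r=cv2.minAreaRect(cv2.findNonZero(M.astype(np.uint8)));print(r);
for b in cv2.boxPoints(r):print(" hb",onz(c,*b,24).round(1))
M=comp(((S<90)&(V>120)).astype(np.uint8),"head",(245,190,290,232))
r=cv2.minAreaRect(cv2.findNonZero(M.astype(np.uint8)));print(r);
for b in cv2.boxPoints(r):print(" eb",onz(c,*b,26).round(1))
# rest
B=P[185:265,312:360].reshape(-1,3);B=B[~np.isnan(B[:,0])]
for lo,hi in((6,14),(30,46),(46,60),(60,75),(75,90),(90,120)):
    b=B[(B[:,2]>lo)&(B[:,2]<hi)]
    if len(b):print("rest",lo,hi,len(b),b.mean(0).round(1),b.min(0).round(1),b.max(0).round(1))
M=comp((((H>10)&(H<28)&(S>60)&(V>130))).astype(np.uint8),"restmask",(312,185,360,265))
r=cv2.minAreaRect(cv2.findNonZero(M.astype(np.uint8)));print(r)
for b in cv2.boxPoints(r):print(" rb z10",onz(c,*b,10).round(1))
x=cv2.resize(im[180:270,180:360],None,fx=4.4,fy=4.4,interpolation=cv2.INTER_CUBIC);cv2.imwrite("pics/crop.png",x)
```

```text
pot [185 217  25  25 305] [198.9 230.7] cloud med [478. 103.   9.] zpct [ 3.  9. 80.]
ell 197.05409240722656 229.1750030517578 24.117170333862305 24.47162628173828 [479.2880105  104.72041769  78.        ]
rim [479.73235613 104.74316551  74.5235995 ] [57.66300897 57.60027131 16.78276792]Traceback (most recent call last):
  File "<stdin>", line 14, in <module>
  File "<stdin>", line 6, in comp
    return _wrapfunc(a, 'argmax', axis=axis, out=out, **kwds)
    return bound(*args, **kwds)
ValueError: attempt to get argmax of an empty sequence
```

Run:
```python
from h import *
c=dict(np.load("top0.npz"));im=c["image"];P=cloud(c);hsv=cv2.cvtColor(im,cv2.COLOR_BGR2HSV)
H,S,V=cv2.split(hsv);print(hsv[240,268],hsv[206,262],hsv[240,290],hsv[220,326])
def comp(m,name,box):
    x0,y0,x1,y1=box;z=np.zeros(m.shape,np.uint8);z[y0:y1,x0:x1]=m[y0:y1,x0:x1]
    n,l,s,ce=cv2.connectedComponentsWithStats(z)
    if n<2: print(name,"none");return
    i=1+np.argmax(s[1:,4]);M=l==i
    q=P[M];print(name,s[i],ce[i].round(1),"zpct",np.nanpercentile(q[:,2],[5,50,95]).round(0))
    return cv2.minAreaRect(cv2.findNonZero(M.astype(np.uint8)))
for n,m,b,z in(("handle",V<95,(250,215,285,270),20),("head",(S<90)&(V>120),(245,190,290,232),26),("rest",(H>10)&(H<28)&(S>60)&(V>130),(312,185,360,265),10)):
    r=comp(m.astype(np.uint8),n,b)
    if r:
        print(r)
        for k in cv2.boxPoints(r):print("  ",onz(c,*k,z).round(1))
B=P[185:265,312:360].reshape(-1,3);B=B[~np.isnan(B[:,0])]
for lo,hi in((6,14),(30,46),(46,60),(60,75),(75,90),(90,120)):
    b=B[(B[:,2]>lo)&(B[:,2]<hi)]
    if len(b):print("rest",lo,hi,len(b),b.mean(0).round(1),b.min(0).round(1),b.max(0).round(1))
x=cv2.resize(im[180:270,180:360],None,fx=4.4,fy=4.4,interpolation=cv2.INTER_CUBIC);cv2.imwrite("pics/crop.png",x)
```

```text
[12 62 74] [ 14 132 228] [ 15 132 226] [ 22  84 251]
handle [263 226  13  41 337] [268.7 247.1] zpct [13. 19. 23.]
((268.6756896972656, 246.05406188964844), (40.77095031738281, 9.206343650817871), 80.53767395019531)
   [486.9 -50.1  20. ]
   [490.2 -73.2  20. ]
   [389.  -86.8  20. ]
   [385.9 -64.   20. ]
head [253 198  19  30 303] [262.5 211.7] zpct [ 5. 16. 20.]
((262.8058776855469, 212.37646484375), (28.85175132751465, 16.812110900878906), 77.47119140625)
   [554.4 -28.1  26. ]
   [562.9 -70.   26. ]
   [490.8 -83.6  26. ]
   [482.6 -42.   26. ]
rest [ 319  194   34   64 1401] [335.4 225.3] zpct [ 7. 12. 88.]
((336.49200439453125, 224.95599365234375), (62.52046203613281, 26.385601043701172), 79.69515228271484)
   [ 562.4 -201.1   10. ]
   [ 573.4 -270.3   10. ]
   [ 413.2 -290.3   10. ]
   [ 403.4 -222.3   10. ]
rest 6 14 806 [ 500.8 -233.6   10.3] [ 393.8 -292.7    6. ] [ 590.6 -183.9   13.9]
rest 30 46 226 [ 435.6 -247.7   39.9] [ 417.3 -274.5   30.9] [ 512.6 -222.    45.9]
rest 46 60 173 [ 456.8 -244.8   53.3] [ 421.3 -271.6   46. ] [ 514.1 -220.5   59.8]
rest 60 75 109 [ 470.  -243.2   65. ] [ 446.4 -269.    60. ] [ 513.5 -221.3   74.7]
rest 75 90 55 [ 494.4 -239.2   81.4] [ 481.4 -247.3   75.1] [ 515.  -231.1   89.9]
rest 90 120 68 [ 511.  -238.3   97.4] [ 496.9 -246.6   90. ] [ 522.8 -230.8  105.8]
```

View pics/crop.png

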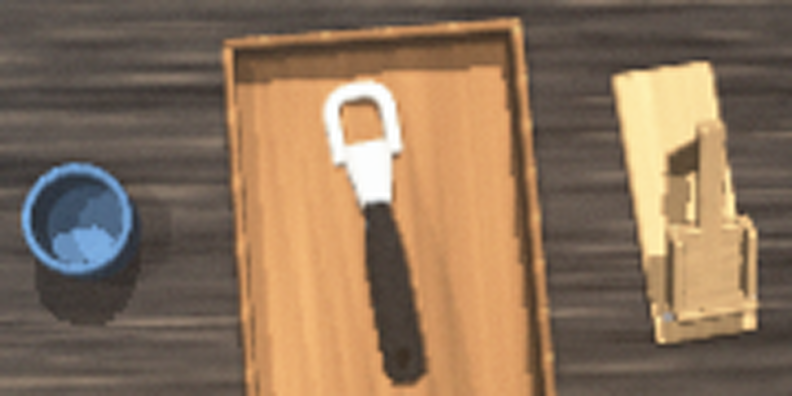

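Units first: shifts go in shares of 500 mm and turns go in shares of 90 degrees. So -150 mm is -0.3, -140 mm is -0.28.

>>> {"op": "creep_tool", "data": {"moves": [[-0.28,-0.3,0,0,60],[-0.28,-0.3,0,0,60],[-0.28,-0.3,0,0,60],[-0.28,-0.3,0,0,60],[-0.28,-0.3,0,0,60]]}}

```text
time: 0.52
tcp_pos: [337.7, 359.6, 241.7]
tool_rot: [[-0.894, 0.448, -0.001], [0.448, 0.894, -0.001], [0.0, -0.001, -1.0]]
wrist_force: [0.8, 0.5, 0.1]
gripper_width: 60.0
gripper_force: 0.0
```

>>> {"op": "creep_tool", "data": {"moves": [[-0.28,-0.3,0,0,60],[-0.28,-0.3,0,0,60],[-0.28,-0.3,0,0,60],[-0.28,-0.3,0,0,60],[-0.28,-0.3,0,0,60]]}}

```text
time: 0.93
tcp_pos: [395.7, 162.8, 242.1]
tool_rot: [[-0.894, 0.448, -0.0], [0.448, 0.894, -0.0], [0.0, -0.0, -1.0]]
wrist_force: [1.7, -0.7, -0.0]
gripper_width: 60.1
gripper_force: 0.0
```

>>> {"op": "creep_tool", "data": {"moves": [[-0.28,-0.3,0,0,60],[-0.28,-0.3,0,0,60],[-0.28,-0.3,0,0,60],[-0.28,-0.3,0,0,60],[-0.28,-0.3,0,0,60]]}}

```text
time: 1.35
tcp_pos: [453.8, -34.1, 242.1]
tool_rot: [[-0.894, 0.449, -0.0], [0.449, 0.894, -0.0], [0.0, -0.0, -1.0]]
wrist_force: [0.4, 1.2, 1.1]
gripper_width: 60.1
gripper_force: 0.0
```

>>> {"op": "creep_tool", "data": {"moves": [[-0.046,-0.05,0,-0.3889,60],[-0.046,-0.05,0,-0.3889,60],[-0.046,-0.05,0,-0.3889,60],[-0.046,-0.05,0,-0.3889,60],[-0.046,-0.05,0,-0.3889,60]]}}

```text
time: 1.77
tcp_pos: [462.8, -64.9, 241.7]
tool_rot: [[-0.989, -0.15, -0.001], [-0.15, 0.989, 0.0], [0.001, 0.001, -1.0]]
wrist_force: [1.2, -0.0, -0.6]
gripper_width: 59.9
gripper_force: 0.0
```

Run:
```python
from h import *
s=env.state();print(np.array(s["tool_rot"]).round(3),s["joint_pos"],s["time"])
c=cam("wrist");cv2.imwrite("pics/w1.png",c["image"]);np.savez("w1.npz",**c)
```

```text
[[-0.989 -0.15  -0.001]
 [-0.15   0.989  0.   ]
 [ 0.001  0.001 -1.   ]] [-1.59144595e+01 -2.25815624e-01 -2.01895239e+01  7.01133400e+01
  2.96021003e-03 -2.45665691e+01] 1.7667
```

View pics/w1.png

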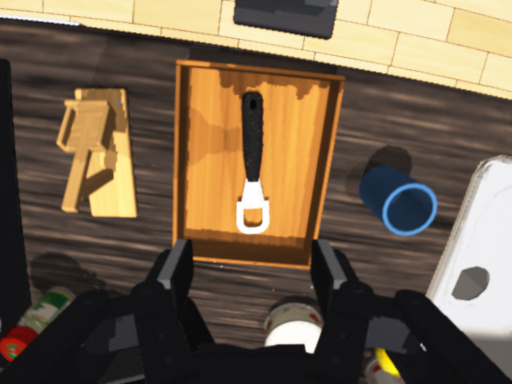

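The wrist view shows the opener vertical in the image, handle end at (252,93) and head end at (254,233). The rest is on the left, with its cradle at (85,125) and beam top at (70,208). The pot rim is at (410,210). I'll re-measure from here.

Run:
```python
from h import *
c=dict(np.load("w1.npz"));im=c["image"];P=cloud(c);H,S,V=cv2.split(cv2.cvtColor(im,cv2.COLOR_BGR2HSV))
def big(m,b):
    x0,y0,x1,y1=b;z=np.zeros(m.shape,np.uint8);z[y0:y1,x0:x1]=m[y0:y1,x0:x1]
    n,l,s,ce=cv2.connectedComponentsWithStats(z);return l==1+np.argmax(s[1:,4])
hd=big(V<70,(225,85,280,190));w=big((S<70)&(V>150),(225,170,280,240))
for n,M,z in(("handle",hd,20),("head",w,24)):
    print(n,np.nanpercentile(P[M][:,2],[5,50,95]).round(0))
    ys=np.where(M.any(1))[0]
    for y in np.linspace(ys[0],ys[-1],7).astype(int):
        xs=np.where(M[y])[0];l=onz(c,xs[0]-.5,y,z);r=onz(c,xs[-1]+.5,y,z);print(y,((l+r)/2).round(1),np.hypot(*(l-r)[:2]).round(1), 'z',np.nanmedian(P[y][M[y]][:,2]).round(1))
b=big((H>95)&(H<125)&(S>80),(355,160,445,240));q=P[b];q=q[q[:,2]>74];print("pot",((q.max(0)+q.min(0))/2).round(1))
B=P[80:220,50:140].reshape(-1,3);B=B[B[:,2]>6]
for lo,hi in((8,13),(40,47),(47,54),(54,61),(61,68),(68,75),(75,82),(82,89),(89,96),(96,103),(103,110)):
    b=B[(B[:,2]>lo)&(B[:,2]<hi)]
    if len(b):print("rest",lo,len(b),b.mean(0).round(1),np.percentile(b,2,0).round(1),np.percentile(b,98,0).round(1))
```

```text
handle [15. 18. 20.]
92 [387.5 -76.5  20. ] 11.0 z 14.4
106 [402.4 -74.2  20. ] 22.3 z 16.7
121 [418.6 -71.2  20. ] 21.4 z 18.2
136 [435.4 -68.7  20. ] 21.7 z 18.8
150 [451.4 -65.7  20. ] 20.9 z 19.2
165 [469.1 -63.6  20. ] 17.7 z 18.9
180 [487.3 -60.3  20. ] 9.6 z 17.5
head [ 5. 14. 18.]
178 [484.8 -68.4  24. ] 1.2 z 12.9
187 [494.7 -59.2  24. ] 21.4 z 13.6
196 [506.  -58.1  24. ] 25.3 z 14.2
205 [517.4 -55.7  24. ] 38.9 z 14.0
214 [529.1 -54.   24. ] 39.3 z 13.8
223 [541.1 -52.1  24. ] 39.7 z 14.5
233 [555.  -52.6  24. ] 17.6 z 4.3
pot [478.3 105.2  76.7]
rest 8 3330 [ 492.1 -233.9    9.2] [ 409.1 -268.7    8.1] [ 562.1 -209.    10.8]
rest 40 746 [ 440.2 -246.5   42.9] [ 417.1 -270.2   40.1] [ 506.8 -221.8   46.8]
rest 47 528 [ 456.7 -244.2   50.6] [ 434.6 -268.9   47.2] [ 509.4 -220.8   53.9]
rest 54 618 [ 464.4 -242.9   57.4] [ 443.9 -267.7   54.2] [ 509.2 -220.3   60.8]
rest 61 359 [ 470.1 -241.4   64.2] [ 450.4 -267.8   61.1] [ 510.6 -221.    67.6]
rest 68 207 [ 487.2 -238.2   71.6] [ 475.3 -247.4   68.2] [ 511.7 -231.7   74.9]
rest 75 206 [ 492.4 -237.5   78.6] [ 483.5 -246.8   75.1] [ 511.3 -231.4   81.9]
rest 82 191 [ 498.9 -237.7   85.4] [ 491.9 -246.2   82.2] [ 511.6 -231.4   89. ]
rest 89 181 [ 506.2 -237.1   92.6] [ 500.1 -245.8   89.2] [ 516.9 -231.1   95.7]
rest 96 195 [ 514.1 -237.2   99.4] [ 507.7 -244.5   96.1] [ 521.4 -230.8  102.7]
rest 103 3 [ 515.6 -240.   103.2] [ 514.7 -242.2  103.1] [ 516.3 -238.3  103.3]
```

In the tool's units: 190 mm is 0.38.

>>> {"op": "creep_tool", "data": {"moves": [[0,0,0.38,0,60],[0,0,0.38,0,60],[0,0,0.38,0,60],[0,0,0.38,0,60],[0,0,0.38,0,60]]}}

```text
time: 2.23
tcp_pos: [459.6, -63.4, 48.1]
tool_rot: [[-0.99, -0.143, -0.006], [-0.143, 0.99, 0.002], [0.006, 0.003, -1.0]]
wrist_force: [-0.3, 1.0, 0.7]
gripper_width: 59.9
gripper_force: 0.0
```

>>> {"op": "creep_tool", "data": {"moves": [[0.002,0,0.032,-0.0044,60],[0.002,0,0.062,-0.0044,60],[0.002,0,0.062,-0.0044,60],[0.002,0,0.062,-0.0044,15],[0.002,0,0.062,-0.0044,15]]}}

```text
time: 2.65
tcp_pos: [462.9, -64.8, 22.0]
tool_rot: [[-0.988, -0.152, 0.001], [-0.152, 0.988, -0.0], [-0.001, -0.0, -1.0]]
wrist_force: [0.4, -0.1, 0.1]
gripper_width: 36.7
gripper_force: 0.0
```

>>> {"op": "creep_tool", "data": {"moves": [[0,0,0,0,15],[0,0,0,0,15],[0,0,0,0,15],[0,0,0,0,15],[0,0,0,0,15]]}}

```text
time: 3.07
tcp_pos: [463.6, -65.0, 22.8]
tool_rot: [[-0.988, -0.152, 0.003], [-0.152, 0.988, -0.001], [-0.003, -0.001, -1.0]]
wrist_force: [-1.0, 0.7, 6.9]
gripper_width: 18.3
gripper_force: 58.4
```

In the tool's units: -140 mm is -0.28, -120 mm is -0.24.

>>> {"op": "creep_tool", "data": {"moves": [[0,0,-0.08,0,15],[0,0,-0.16,0,15],[0,0,-0.24,0,15],[0,0,-0.28,0,15],[0,0,-0.28,0,15]]}}

```text
time: 3.48
tcp_pos: [466.6, -65.8, 167.3]
tool_rot: [[-0.988, -0.152, 0.012], [-0.152, 0.988, -0.003], [-0.011, -0.005, -1.0]]
wrist_force: [0.2, -1.2, -0.8]
gripper_width: 18.4
gripper_force: 58.5
```

>>> {"op": "creep_tool", "data": {"moves": [[0,-0.08,0,0.0222,15],[0,-0.16,0,0.0222,15],[0,-0.24,0,0.0222,15],[0,-0.32,0,0.0222,15],[0,-0.354,0,0.0222,15]]}}

```text
time: 3.9
tcp_pos: [489.8, -243.9, 160.6]
tool_rot: [[-0.993, -0.115, 0.001], [-0.115, 0.993, -0.002], [-0.0, -0.002, -1.0]]
wrist_force: [0.3, 0.4, -1.5]
gripper_width: 18.4
gripper_force: 58.6
```

>>> {"op": "creep_tool", "data": {"moves": [[0,0,0,0,15],[0,0,0,0,15]]}}

```text
time: 4.07
tcp_pos: [488.4, -239.7, 160.1]
tool_rot: [[-0.993, -0.116, -0.002], [-0.116, 0.993, 0.002], [0.002, 0.002, -1.0]]
wrist_force: [0.8, 0.2, -1.4]
gripper_width: 18.6
gripper_force: 58.6
```

Run:
```python
from h import *
c=cam("top");s=cam("scene");w=cam("wrist")
a=cv2.resize(s["image"][150:320,200:400],None,fx=2,fy=2);b=cv2.resize(w["image"],(453,340));cv2.imwrite("pics/s2.png",np.hstack([a,b])[:, :800])
```

```text
(no output)
```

View pics/s2.png

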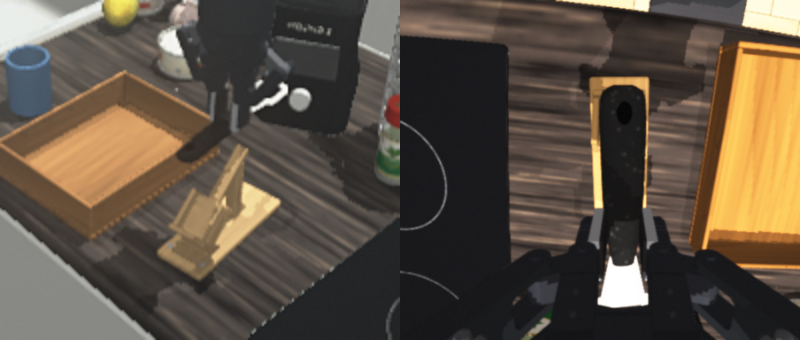

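The scene crop on the left shows the opener held level over the rest. The wrist view on the right shows the handle centred over the rest's foot. Next I lower it so the beam's top end pushes the head up.

In the tool's units: 42 mm is 0.084, 38 mm is 0.076.

>>> {"op": "creep_tool", "data": {"moves": [[-0.004,0,0.04,0,15],[-0.004,0,0.07,0,15],[-0.004,0,0.076,0,15],[-0.004,0,0.084,0,15]]}}

```text
time: 4.55
tcp_pos: [490.4, -237.6, 118.6]
tool_rot: [[-0.993, -0.119, -0.002], [-0.119, 0.993, 0.001], [0.002, 0.001, -1.0]]
wrist_force: [0.2, -0.7, -0.7]
gripper_width: 18.4
gripper_force: 58.6
```

>>> {"op": "creep_tool", "data": {"moves": [[0,0,0.006,0,15],[0,0,0.012,0,15],[0,0,0.018,0,15]]}}

```text
time: 4.8
tcp_pos: [491.1, -239.0, 111.4]
tool_rot: [[-0.993, -0.118, -0.0], [-0.118, 0.993, -0.0], [0.0, -0.0, -1.0]]
wrist_force: [-4.0, 1.4, 5.4]
gripper_width: 18.2
gripper_force: 59.1
```

Run:
```python
from h import *
s=cam("scene");w=cam("wrist")
a=cv2.resize(s["image"][150:320,200:400],None,fx=2,fy=2);b=cv2.resize(w["image"],(453,340));cv2.imwrite("pics/s3.png",np.hstack([a,b])[:, :800])
```

```text
(no output)
```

View pics/s3.png

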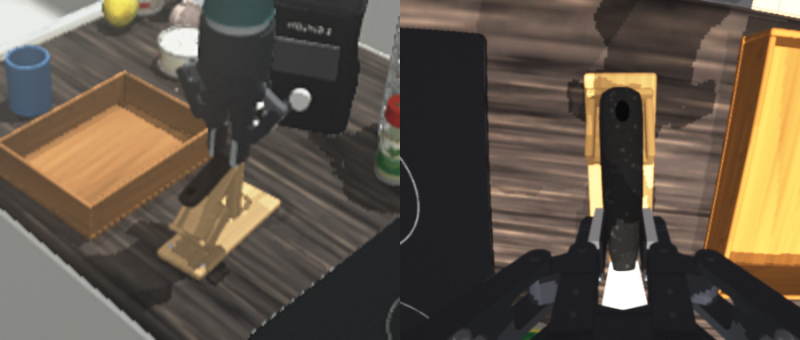

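The handle sits centred in the cradle's line and contact has begun at about 5 N. I keep lowering.

In the tool's units: 6 mm is 0.012, 4 mm is 0.008.

>>> {"op": "creep_tool", "data": {"moves": [[0,0,0.004,0,15],[0,0,0.008,0,15],[0,0,0.012,0,15]]}}

```text
time: 5.15
tcp_pos: [491.6, -239.4, 105.7]
tool_rot: [[-0.993, -0.118, 0.001], [-0.118, 0.993, -0.0], [-0.001, -0.001, -1.0]]
wrist_force: [-2.8, 2.4, 5.3]
gripper_width: 18.4
gripper_force: 58.4
```

>>> {"op": "creep_tool", "data": {"moves": [[0,0,0.004,0,15],[0,0,0.008,0,15],[0,0,0.012,0,15],[0,0,0.012,0,15]]}}

```text
time: 5.48
tcp_pos: [492.1, -240.0, 100.6]
tool_rot: [[-0.993, -0.118, 0.002], [-0.118, 0.993, -0.002], [-0.002, -0.002, -1.0]]
wrist_force: [-3.5, 1.6, 8.1]
gripper_width: 18.6
gripper_force: 59.2
```

Run:
```python
from h import *
s=cam("scene");w=cam("wrist")
a=cv2.resize(s["image"][150:320,200:400],None,fx=2,fy=2);b=cv2.resize(w["image"],(453,340));cv2.imwrite("pics/s4.png",np.hstack([a,b])[:, :800])
P=cloud(w);V=w["image"].max(2);M=(V<90);M[:, :225]=0;M[:,290:]=0;M[:80]=0;M[235:]=0
for y in range(95,235,15):
  q=P[y][M[y]]; print(y,np.nanmedian(q,0).round(0) if len(q) else None)
```

```text
95 None
110 None
125 [ 432. -249.   58.]
140 [ 439. -248.   64.]
155 [ 447. -247.   69.]
170 [ 453. -246.   74.]
185 [ 460. -245.   79.]
200 [ 467. -244.   83.]
215 [ 473. -243.   88.]
230 [ 479. -242.   92.]
```

View pics/s4.png

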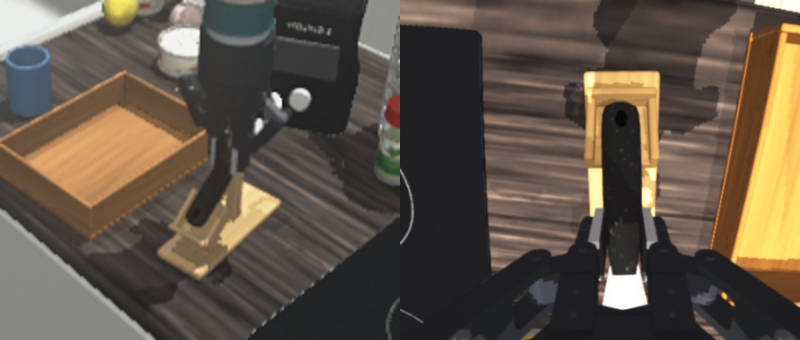

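It is pivoting well: the pitch is now about 36° and the handle is between the cradle walls. A little lower, then release.

In the tool's units: 4 mm is 0.008, 2 mm is 0.004.

>>> {"op": "creep_tool", "data": {"moves": [[0,0,0.004,0,15],[0,0,0.008,0,15],[0,0,0.008,0,15]]}}

```text
time: 5.83
tcp_pos: [492.2, -240.2, 99.2]
tool_rot: [[-0.993, -0.118, 0.002], [-0.118, 0.993, -0.002], [-0.002, -0.003, -1.0]]
wrist_force: [-9.2, 3.5, 23.9]
gripper_width: 18.5
gripper_force: 62.6
```

>>> {"op": "creep_tool", "data": {"moves": [[0,0,0,0,24],[0,0,0,0,32],[0,0,0,0,36],[0,0,0,0,36],[0,0,0,0,36]]}}

```text
time: 6.25
tcp_pos: [491.2, -239.3, 94.0]
tool_rot: [[-0.993, -0.118, -0.0], [-0.118, 0.993, 0.0], [0.0, 0.0, -1.0]]
wrist_force: [0.7, 0.5, -0.5]
gripper_width: 36.1
gripper_force: 0.0
```

>>> {"op": "creep_tool", "data": {"moves": [[0,0,0,0,36],[0,0,0,0,36],[0,0,0,0,36],[0,0,0,0,36],[0,0,0,0,36]]}}

```text
time: 6.67
tcp_pos: [491.2, -239.3, 94.2]
tool_rot: [[-0.993, -0.118, -0.0], [-0.118, 0.993, 0.0], [0.0, 0.0, -1.0]]
wrist_force: [0.2, 0.8, 0.6]
gripper_width: 35.9
gripper_force: 0.0
```

Run:
```python
from h import *
s=cam("scene");w=cam("wrist")
a=cv2.resize(s["image"][150:320,200:400],None,fx=2,fy=2);b=cv2.resize(w["image"],(453,340));cv2.imwrite("pics/s5.png",np.hstack([a,b])[:, :800])
P=cloud(w);V=w["image"].max(2);M=(V<90);M[:, :225]=0;M[:,290:]=0;M[:80]=0;M[235:]=0
for y in range(95,235,10):
  q=P[y][M[y]]; print(y,np.nanmedian(q,0).round(0) if len(q) else None)
```

```text
95 None
105 None
115 [ 427. -250.   41.]
125 [ 432. -249.   47.]
135 [ 437. -249.   51.]
145 [ 442. -248.   56.]
155 [ 446. -247.   61.]
165 [ 451. -247.   65.]
175 [ 455. -246.   69.]
185 [ 459. -245.   73.]
195 [ 463. -244.   77.]
205 [ 467. -244.   81.]
215 [ 471. -244.   84.]
225 [ 475. -243.   88.]
```

View pics/s5.png

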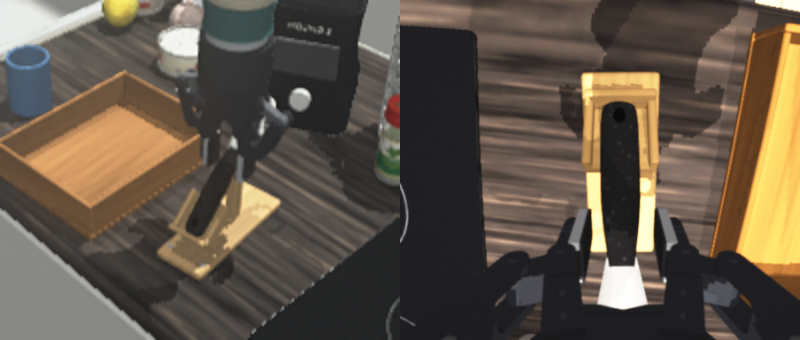

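The opener lies home on the rest and has been let go. The handle end is near x≈427, z≈41 at the stop, sloping at about 42°, and the fingers are clear. Next I regrip on the neck, about x +32. The tool can only point down, so a grip there leaves room for the head below the palm when it is upright.

Units first: shifts go in shares of 500 mm and turns go in shares of 90 degrees. So -50 mm is -0.1, -29 mm is -0.058.

>>> {"op": "creep_tool", "data": {"moves": [[0,0,-0.03,0,60],[0,0,-0.1,0,60],[0,0,-0.1,0,60],[-0.058,-0.002,-0.1,0,60],[-0.058,-0.002,-0.1,0,60]]}}

```text
time: 7.18
tcp_pos: [524.6, -238.0, 146.0]
tool_rot: [[-0.993, -0.119, 0.007], [-0.119, 0.993, -0.003], [-0.006, -0.003, -1.0]]
wrist_force: [0.4, -0.7, -0.1]
gripper_width: 59.8
gripper_force: 0.0
```

>>> {"op": "creep_tool", "data": {"moves": [[0,0,0.03,0,60],[0,0,0.058,0,60],[0,0,0.058,0,60],[0,0,0.058,0,60]]}}

```text
time: 7.52
tcp_pos: [519.2, -236.4, 114.5]
tool_rot: [[-0.993, -0.118, -0.002], [-0.118, 0.993, 0.001], [0.002, 0.001, -1.0]]
wrist_force: [0.5, 0.3, 1.0]
gripper_width: 60.3
gripper_force: 0.0
```

Run:
```python
from h import *
s=cam("scene");w=cam("wrist")
a=cv2.resize(s["image"][150:320,200:400],None,fx=2,fy=2);b=cv2.resize(w["image"],(453,340));cv2.imwrite("pics/s6.png",np.hstack([a,b])[:, :800])
```

```text
(no output)
```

View pics/s6.png

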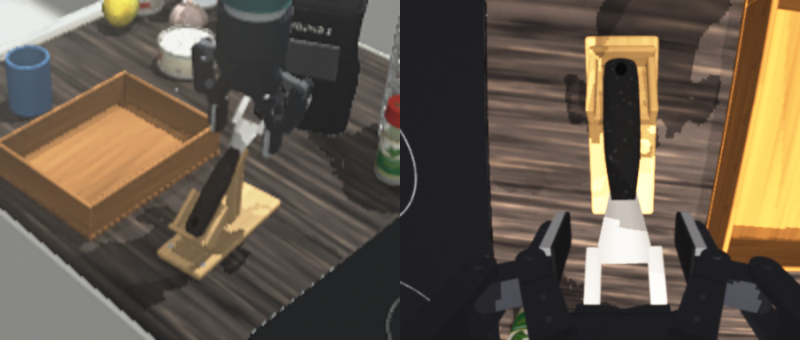

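The neck is centred between the fingers in the wrist view, with the head ring below it at (625,275). I close there, then swing the opener upright in an arc with its handle end held in the V of beam and stop.

>>> {"op": "creep_tool", "data": {"moves": [[0,0,0,0,10],[0,0,0,0,10],[0,0,0,0,10],[0,0,0,0,10],[0,0,0,0,10]]}}

```text
time: 8.03
tcp_pos: [521.2, -237.3, 116.3]
tool_rot: [[-0.993, -0.118, 0.002], [-0.118, 0.993, -0.001], [-0.002, -0.001, -1.0]]
wrist_force: [2.3, 0.1, 2.3]
gripper_width: 35.1
gripper_force: 59.3
```

>>> {"op": "creep_tool", "data": {"moves": [[0,0,0,0,10],[0,0,0,0,10],[0,0,0,0,10]]}}

```text
time: 8.28
tcp_pos: [521.2, -237.3, 116.1]
tool_rot: [[-0.993, -0.118, 0.002], [-0.118, 0.993, -0.001], [-0.002, -0.001, -1.0]]
wrist_force: [2.3, 0.8, 4.0]
gripper_width: 35.3
gripper_force: 59.1
```

>>> {"op": "creep_tool", "data": {"moves": [[0.012,0,-0.016,0,10],[0.026,0,-0.032,0,10],[0.04,0,-0.046,0,10],[0.056,0,-0.058,0,10],[0.056,0,-0.058,0,10]]}}

```text
time: 8.7
tcp_pos: [490.7, -240.2, 145.3]
tool_rot: [[-0.993, -0.117, -0.0], [-0.117, 0.993, -0.0], [0.0, -0.0, -1.0]]
wrist_force: [0.4, 0.6, -0.7]
gripper_width: 35.0
gripper_force: 65.8
```

Run:
```python
from h import *
s=cam("scene");w=cam("wrist")
a=cv2.resize(s["image"][150:320,200:400],None,fx=2,fy=2);b=cv2.resize(w["image"],(453,340));cv2.imwrite("pics/s7.png",np.hstack([a,b])[:, :800])
```

```text
(no output)
```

View pics/s7.png

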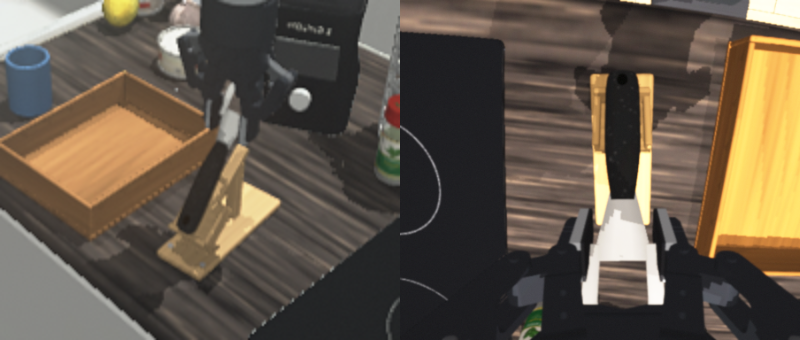

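The handle end has ridden up towards the top of the stop: it sits at (622,75) in the wrist half and (187,222) in the scene half. The opener has swung only partly. I have now viewed 10 pictures, so I continue with numbers only, starting with the handle's line.

Add to h.py:
```python
def line(dark=90):
    w=cam("wrist");P=cloud(w);V=w["image"].max(2);st=env.state()
    R=np.array(st["tool_rot"]);t=np.array(st["tcp_pos"])
    Q=(P-t)@R  # tool coords
    M=(V<dark)&(np.abs(Q[...,1])<14)&(Q[...,2]>-25)&(Q[...,2]<160)&(np.abs(Q[...,0])<150)&(P[...,2]>14)
    M[:, :180]=0;M[:,340:]=0
    n,l,s,ce=cv2.connectedComponentsWithStats(M.astype(np.uint8));i=1+np.argmax(s[1:,4]);M=l==i
    q=Q[M];print("tcp",t.round(1),"n",len(q),"bbox",s[i])
    for y in range(s[i,1]+1,s[i,1]+s[i,3],max(6,s[i,3]//9)):
        k=M[y];
        if k.sum()>3:print(y,"tool",np.nanmedian(Q[y][k],0).round(1),"world",np.nanmedian(P[y][k],0).round(1))
    vx=cv2.fitLine(q[:,[0,2]].astype(np.float32),cv2.DIST_HUBER,0,.01,.01).ravel();print("pitch below horizontal",np.degrees(np.arctan2(abs(vx[1]),abs(vx[0]))).round(1))
```

```bash
python3 -c "from h import *;line()"
```

```text
tcp [ 491.2 -239.9  143.8] n 5233 bbox [ 231   76   41  149 5233]
77 tool [87.5 -0.5 82.9] world [ 404.3 -250.7   61.1]
93 tool [77.5 -0.8 71.5] world [ 414.2 -249.8   72.4]
109 tool [68.3 -0.9 61.2] world [ 423.4 -248.8   82.7]
125 tool [59.7 -0.9 52. ] world [ 431.9 -247.8   92. ]
141 tool [51.7 -0.6 42.9] world [ 439.8 -246.6  101. ]
157 tool [44.2 -0.9 34.8] world [ 447.2 -246.   109.1]
173 tool [37.2 -1.2 27.1] world [ 454.3 -245.4  116.7]
189 tool [30.2 -0.9 21.3] world [ 461.2 -244.4  122.6]
205 tool [23.4 -0.9 15.6] world [ 468.  -243.6  128.3]
221 tool [17.  -0.9 10. ] world [ 474.6 -242.9  133.8]
pitch below horizontal 46.4
```

The handle rode over the stop and rotated only about 3°, but the grip is secure. I'll use a better reaction corner instead: the box's near wall and floor. First I measure that wall.

Run:
```python
from h import *
c=dict(np.load("w1.npz"));P=cloud(c).reshape(-1,3);P=P[~np.isnan(P[:,0])]
for y in range(-130,10,10):
    q=P[np.abs(P[:,1]-y)<5]; r=q[(q[:,2]>44)&(q[:,2]<54)&(q[:,0]<400)]; f=q[(q[:,2]>1)&(q[:,2]<8)&(q[:,0]>340)&(q[:,0]<420)]; g=q[(q[:,2]>44)&(q[:,2]<54)&(q[:,0]>500)]
    print(y,"rim x",np.percentile(r[:,0],[2,50,98]).round(1) if len(r)>5 else None,"floor min x",np.percentile(f[:,0],[1]).round(1) if len(f) else None,"far",np.median(g[:,0]).round(1) if len(g)>5 else None)
for x in(400,450,500):
    q=P[(np.abs(P[:,0]-x)<5)&(P[:,2]>44)&(P[:,2]<54)&(np.abs(P[:,1]+60)<110)];print(x,q[q[:,1]>-60][:,1].mean().round(1),q[q[:,1]<-60][:,1].mean().round(1))
```

```text
-130 rim x [364.5 367.1 369.4] floor min x [369.7] far 686.0
-120 rim x [364.  366.6 369. ] floor min x [369.4] far 690.4
-110 rim x [363.6 366.3 368.6] floor min x [369.2] far 701.0
-100 rim x [363.2 365.9 368.3] floor min x [368.8] far 585.2
-90 rim x [362.6 365.4 367.8] floor min x [368.1] far 582.4
-80 rim x [362.3 365.  367.4] floor min x [367.6] far 581.8
-70 rim x [361.9 364.4 367.1] floor min x [366.2] far 581.4
-60 rim x [361.5 364.  366.5] floor min x [365.6] far 580.9
-50 rim x [361.  363.4 366. ] floor min x [365.5] far 580.7
-40 rim x [360.4 362.9 365.6] floor min x [365.4] far 579.9
-30 rim x [360.  362.6 364.9] floor min x [365.4] far 579.5
-20 rim x [359.4 361.8 364.2] floor min x [364.9] far 579.1
-10 rim x [358.7 361.2 363.7] floor min x [364.3] far 578.6
0 rim x [358.  360.8 363.1] floor min x [363.5] far 578.1
400 13.3 -149.9
450 16.4 -147.6
500 18.8 -145.6
```

In the tool's units: -40 mm is -0.08.

>>> {"op": "creep_tool", "data": {"moves": [[0,0,-0.08,0,10],[0,0,-0.08,0,10],[0,0,-0.08,0,10]]}}

```text
time: 9.1
tcp_pos: [493.6, -241.0, 186.0]
tool_rot: [[-0.993, -0.118, 0.003], [-0.118, 0.993, -0.002], [-0.003, -0.002, -1.0]]
wrist_force: [1.3, 0.5, -1.3]
gripper_width: 35.3
gripper_force: 62.9
```

>>> {"op": "creep_tool", "data": {"moves": [[0.018,0.08,0,0.0444,10],[0.018,0.16,0,0.0444,10],[0.018,0.24,0,0.0444,10],[0.018,0.32,0,0.0444,10],[0.018,0.364,0,0.0444,10]]}}

```text
time: 9.52
tcp_pos: [459.1, -57.0, 182.5]
tool_rot: [[-0.999, -0.05, -0.005], [-0.05, 0.999, 0.002], [0.004, 0.003, -1.0]]
wrist_force: [-0.7, -0.4, -0.8]
gripper_width: 35.3
gripper_force: 62.5
```

>>> {"op": "creep_tool", "data": {"moves": [[0,0,0.06,0,10],[0,0,0.12,0,10],[0,0,0.15,0,10],[0,0,0.15,0,10]]}}

```text
time: 9.85
tcp_pos: [457.0, -58.9, 104.4]
tool_rot: [[-0.999, -0.049, -0.011], [-0.049, 0.999, 0.003], [0.01, 0.003, -1.0]]
wrist_force: [-0.5, 0.4, -0.6]
gripper_width: 35.3
gripper_force: 62.9
```

```bash
python3 -c "from h import *;line()"
```

```text
tcp [458.8 -59.5 106.5] n 5250 bbox [ 231   81   41  145 5250]
82 tool [86.1 -0.2 85.8] world [372.2 -63.8  21.3]
98 tool [76.1  0.1 74.4] world [382.2 -63.   32.6]
114 tool [66.9  0.  63.6] world [391.4 -62.6  43.4]
130 tool [58.5  0.  53.6] world [399.9 -62.3  53.3]
146 tool [50.6  0.  44.3] world [407.9 -61.9  62.6]
162 tool [43.1 -0.3 36.4] world [415.4 -61.9  70.4]
178 tool [36.1  0.2 29.1] world [422.4 -61.   77.6]
194 tool [29.3 -0.  22.6] world [429.4 -61.   84.1]
210 tool [22.5  0.2 17.1] world [436.  -60.4  89.6]
pitch below horizontal 47.4
```

In the tool's units: 19 mm is 0.038, 12 mm is 0.024.

>>> {"op": "creep_tool", "data": {"moves": [[0.01,0,0.01,0,10],[0.01,0,0.01,0,10],[0.024,0,0,0,10],[0.038,0,-0.012,0,10],[0.038,0,-0.012,0,10]]}}

```text
time: 10.32
tcp_pos: [442.9, -61.8, 117.3]
tool_rot: [[-0.999, -0.048, 0.002], [-0.048, 0.999, -0.001], [-0.002, -0.001, -1.0]]
wrist_force: [0.1, 0.4, -1.2]
gripper_width: 35.0
gripper_force: 65.4
```

```bash
python3 -c "from h import *;line()"
```

```text
tcp [443.5 -61.8 117. ] n 4680 bbox [ 232   94   40  134 4680]
95 tool [76.3 -0.7 90.6] world [367.6 -66.2  26.1]
109 tool [67.5 -0.3 78.6] world [376.2 -65.5  38.1]
123 tool [59.5 -0.7 67.6] world [384.2 -65.4  49.1]
137 tool [52.2 -0.4 57. ] world [391.4 -64.8  59.8]
151 tool [45.4 -0.4 47.9] world [398.2 -64.5  68.9]
165 tool [39.  -0.4 39.1] world [404.6 -64.2  77.7]
179 tool [32.9 -0.7 31.6] world [410.7 -64.2  85.3]
193 tool [27.  -0.7 25.2] world [416.6 -63.9  91.7]
207 tool [21.3 -0.5 19.2] world [422.2 -63.4  97.7]
221 tool [15.9 -0.5 13.3] world [427.7 -63.1 103.6]
pitch below horizontal 52.4
```

In the tool's units: 32 mm is 0.064, 24 mm is 0.048.

>>> {"op": "creep_tool", "data": {"moves": [[0.016,0,0.008,0,10],[0.032,0,0.006,0,10],[0.048,0,0,0,10],[0.064,0,-0.006,0,10],[0.064,0,-0.006,0,10]]}}

```text
time: 10.78
tcp_pos: [413.1, -63.9, 120.7]
tool_rot: [[-0.999, -0.048, 0.007], [-0.048, 0.999, -0.002], [-0.007, -0.002, -1.0]]
wrist_force: [4.6, 0.4, 4.2]
gripper_width: 35.3
gripper_force: 71.7
```

```bash
python3 -c "from h import *;line()"
```

```text
tcp [413.4 -63.9 120.5] n 3127 bbox [ 235  140   35   97 3127]
141 tool [43. -0. 96.] world [371.  -66.2  24.3]
151 tool [38.  -0.1 83.3] world [376.  -65.9  37. ]
161 tool [33.5 -0.1 71.7] world [380.4 -65.7  48.6]
171 tool [29.4 -0.1 60.8] world [384.4 -65.6  59.5]
181 tool [25.5 -0.2 51.7] world [388.2 -65.4  68.6]
191 tool [21.7 -0.2 43.6] world [392.  -65.2  76.8]
201 tool [18.2 -0.2 35.8] world [395.6 -65.1  84.6]
211 tool [14.5 -0.5 29.7] world [399.1 -65.2  90.8]
221 tool [11.  -0.3 23.7] world [402.4 -64.7  96.8]
231 tool [ 7.8 -0.3 17.9] world [405.7 -64.6 102.5]
pitch below horizontal 66.0
```

In the tool's units: 24 mm is 0.048, 18 mm is 0.036.

>>> {"op": "creep_tool", "data": {"moves": [[0.012,0,-0.002,0,10],[0.024,0,-0.004,0,10],[0.036,0,-0.006,0,10],[0.048,0,-0.006,0,10],[0.048,0,-0.006,0,10]]}}

```text
time: 11.25
tcp_pos: [393.1, -66.0, 126.1]
tool_rot: [[-0.999, -0.048, 0.014], [-0.048, 0.999, -0.003], [-0.014, -0.004, -1.0]]
wrist_force: [6.1, -0.4, 15.4]
gripper_width: 35.2
gripper_force: 67.5
```

```bash
python3 -c "from h import *;line()"
```

```text
tcp [393.2 -66.1 126. ] n 2418 bbox [ 237  167   34   78 2418]
168 tool [23.5  1.5 91. ] world [371.1 -66.1  34.7]
176 tool [20.7  1.  79.2] world [373.6 -66.4  46.5]
184 tool [18.2  1.  68.2] world [376.  -66.3  57.5]
192 tool [15.6  0.9 59. ] world [378.4 -66.2  66.8]
200 tool [13.4  0.8 50.1] world [380.5 -66.2  75.8]
208 tool [11.1  0.8 42.4] world [382.6 -66.1  83.4]
216 tool [ 8.6  0.4 36. ] world [385.1 -66.2  89.8]
224 tool [ 6.4  0.4 29.5] world [387.2 -66.2  96.4]
232 tool [ 4.2  0.1 23.7] world [389.4 -66.3 102.3]
240 tool [ 1.3 -0.2 19.8] world [392.1 -66.5 106.2]
pitch below horizontal 73.7
```

Leaning only about 15° now, which is good enough. Lift and carry to the pot.

In the tool's units: -105 mm is -0.21, -70 mm is -0.14.

>>> {"op": "creep_tool", "data": {"moves": [[0,0,-0.07,0,10],[0,0,-0.14,0,10],[0,0,-0.21,0,10],[0,0,-0.21,0,10]]}}

```text
time: 11.63
tcp_pos: [389.6, -65.3, 232.2]
tool_rot: [[-0.999, -0.048, 0.008], [-0.048, 0.999, -0.003], [-0.008, -0.004, -1.0]]
wrist_force: [0.8, -0.4, 0.4]
gripper_width: 26.6
gripper_force: 61.1
```

>>> {"op": "creep_tool", "data": {"moves": [[-0.04,0.068,0,0,10],[-0.08,0.134,0,0,10],[-0.12,0.2,0,0,10],[-0.16,0.268,0,0,10],[-0.204,0.334,0,0,10]]}}

```text
time: 12.05
tcp_pos: [479.0, 108.8, 224.9]
tool_rot: [[-0.999, -0.048, -0.004], [-0.048, 0.999, -0.001], [0.004, -0.001, -1.0]]
wrist_force: [0.5, -1.3, -0.1]
gripper_width: 26.5
gripper_force: 61.2
```

>>> {"op": "creep_tool", "data": {"moves": [[0,0,0,0,10],[0,0,0,0,10],[0,0,0,0,10]]}}

```text
time: 12.3
tcp_pos: [478.9, 107.1, 224.9]
tool_rot: [[-0.999, -0.049, -0.004], [-0.049, 0.999, -0.001], [0.004, -0.001, -1.0]]
wrist_force: [-0.2, -0.2, -1.2]
gripper_width: 26.9
gripper_force: 60.2
```

Run:
```python
from h import *
line()
# handle end from the scene view: dark blob near the expected place
for n in("scene","top"):
    c=cam(n);P=cloud(c);V=c["image"].max(2);t=np.array(env.state()["tcp_pos"])
    M=(V<75)&(np.abs(P[...,0]-t[0]+10)<50)&(np.abs(P[...,1]-t[1])<20)&(P[...,2]<t[2]-25)&(P[...,2]>85)
    q=P[M];print(n,len(q))
    for z in range(90,225,15):
        k=q[np.abs(q[:,2]-z)<7]
        if len(k)>3:print(z,k.mean(0).round(1),k.min(0).round(1),k.max(0).round(1))
```

```text
tcp [479.  106.7 225.2] n 2429 bbox [ 237  159   37   88 2429]
160 tool [ 24.4   9.7 113.7] world [453.7 115.1 111.6]
169 tool [20.6  6.1 99.3] world [457.7 111.7 125.9]
178 tool [17.8  5.1 84.1] world [460.6 110.8 141.1]
187 tool [15.   4.4 71.7] world [463.2 110.3 153.5]
196 tool [12.5  2.2 60. ] world [466.  108.2 165.2]
205 tool [10.   3.4 50.4] world [468.7 109.5 174.8]
214 tool [ 7.5  2.9 41.8] world [471.3 109.2 183.4]
223 tool [ 5.   2.  34.2] world [473.9 108.3 191. ]
232 tool [ 2.2  1.  27.9] world [476.6 107.6 197.3]
241 tool [-0.4 -0.1 22. ] world [479.3 106.6 203.2]
pitch below horizontal 75.4
scene 238
105 [457.2 111.4 109.1] [455.1 105.6 106.8] [461.  119.8 111.6]
120 [458.5 111.9 119.9] [454.8 101.6 113.3] [465.6 124.6 126.9]
135 [461.6 110.3 134.7] [456.4 100.9 128.1] [468.3 123.2 141.2]
150 [464.8 107.6 149.9] [460.4  99.5 143.2] [470.9 120.7 156.8]
165 [468.7 105.6 164.4] [462.   97.7 158. ] [477.2 121.  171.7]
180 [472.2 104.4 179.3] [467.1  95.1 173.3] [478.1 114.7 186.4]
195 [476.9 103.  194.3] [472.2  96.9 188.6] [483.3 109.3 200.5]
top 25
120 [458.5 109.  119.8] [456.2 105.1 114.2] [460.2 112.7 125.5]
135 [462.6 105.6 134.7] [459.7 101.  129.1] [465.8 110.8 139.3]
150 [465.7 103.4 148.2] [462.9  99.8 144.5] [469.4 109.  151. ]
```

In the tool's units: 40 mm is 0.08, 20 mm is 0.04.

>>> {"op": "creep_tool", "data": {"moves": [[-0.014,-0.014,0,0,10],[-0.014,-0.014,0,0,10],[-0.014,-0.014,0.04,0,10],[-0.014,-0.014,0.08,0,10],[-0.014,-0.014,0.08,0,10]]}}

```text
time: 12.87
tcp_pos: [485.5, 99.8, 183.0]
tool_rot: [[-0.999, -0.047, -0.007], [-0.047, 0.999, -0.001], [0.007, -0.0, -1.0]]
wrist_force: [-1.3, -0.3, -1.5]
gripper_width: 26.3
gripper_force: 60.3
```

```bash
python3 -c "from h import *;line()"
```

```text
tcp [486.2 100.1 184.5] n 2576 bbox [ 236  159   39   88 2576]
160 tool [ 25.4   9.1 113.8] world [459.8 107.9  70.9]
169 tool [21.8  5.9 98.9] world [463.7 104.9  85.8]
178 tool [18.8  4.8 84.5] world [466.8 103.9 100.1]
187 tool [16.   3.1 71.9] world [469.7 102.4 112.7]
196 tool [13.2  1.6 61.4] world [472.5 101.  123.2]
205 tool [10.9  2.7 51. ] world [474.9 102.2 133.6]
214 tool [ 8.3  2.  42.8] world [477.8 101.6 141.8]
223 tool [ 5.5  1.3 35.8] world [480.6 101.1 148.8]
232 tool [ 2.9  0.4 29.1] world [483.3 100.3 155.4]
241 tool [ 0.3 -0.8 23.2] world [485.9  99.3 161.3]
pitch below horizontal 75.3
```

In the tool's units: 48 mm is 0.096, 45 mm is 0.09.

>>> {"op": "creep_tool", "data": {"moves": [[0,0,0.03,0,10],[0,0,0.06,0,10],[0,0,0.09,0,10],[0,0,0.096,0,10]]}}

```text
time: 13.25
tcp_pos: [487.3, 100.5, 137.4]
tool_rot: [[-0.999, -0.048, -0.002], [-0.048, 0.999, -0.0], [0.002, -0.0, -1.0]]
wrist_force: [0.2, 0.3, -1.2]
gripper_width: 26.3
gripper_force: 60.6
```

>>> {"op": "creep_tool", "data": {"moves": [[0,0,0.008,0,10],[0,0,0.016,0,10],[0,0,0.016,0,10]]}}

```text
time: 13.5
tcp_pos: [488.6, 100.9, 130.7]
tool_rot: [[-0.999, -0.048, 0.001], [-0.048, 0.999, 0.0], [-0.001, -0.0, -1.0]]
wrist_force: [-0.8, -0.4, -1.4]
gripper_width: 26.3
gripper_force: 61.0
```

>>> {"op": "creep_tool", "data": {"moves": [[0,0,0.008,0,10],[0,0,0.016,0,10],[0,0,0.016,0,10]]}}

```text
time: 13.75
tcp_pos: [493.2, 99.3, 125.4]
tool_rot: [[-0.999, -0.048, 0.01], [-0.048, 0.999, -0.005], [-0.01, -0.006, -1.0]]
wrist_force: [2.7, -5.4, 6.2]
gripper_width: 24.1
gripper_force: 58.4
```

In the tool's units: -1 mm is -0.002.

>>> {"op": "creep_tool", "data": {"moves": [[0,0,-0.002,0,30],[0,0,-0.002,0,45],[0,0,-0.002,0,70],[0,0,-0.002,0,70],[0,0,-0.002,0,70]]}}

```text
time: 14.17
tcp_pos: [487.7, 101.0, 123.0]
tool_rot: [[-0.999, -0.048, -0.001], [-0.048, 0.999, 0.0], [0.001, 0.0, -1.0]]
wrist_force: [0.2, 0.4, -0.8]
gripper_width: 70.1
gripper_force: 0.0
```

>>> {"op": "creep_tool", "data": {"moves": [[0,0,0,0,70],[0,0,0,0,70],[0,0,-0.03,0,70],[0,0,-0.06,0,70],[0,0,-0.12,0,70]]}}

```text
time: 14.58
tcp_pos: [485.3, 100.7, 180.8]
tool_rot: [[-0.999, -0.048, -0.007], [-0.048, 0.999, -0.0], [0.007, -0.0, -1.0]]
wrist_force: [-0.2, 0.9, 0.0]
gripper_width: 70.1
gripper_force: 0.0
```

>>> {"op": "creep_tool", "data": {"moves": [[0,0,-0.07,0,70],[0,0,-0.14,0,70],[0,0,-0.2,0,70],[0,0,-0.24,0,70],[0,0,-0.24,0,70]]}}

```text
time: 15.0
tcp_pos: [491.1, 101.2, 308.9]
tool_rot: [[-0.999, -0.048, 0.01], [-0.048, 0.999, 0.001], [-0.01, 0.0, -1.0]]
wrist_force: [0.4, -0.1, 0.3]
gripper_width: 69.8
gripper_force: 0.0
```

Run:
```python
from h import *
for n in("wrist","scene","top"):
    c=cam(n);P=cloud(c);im=c["image"];V=im.max(2);S=cv2.cvtColor(im,cv2.COLOR_BGR2HSV)[...,1]
    reg=(np.abs(P[...,0]-485)<90)&(np.abs(P[...,1]-105)<60)
    print(n)
    for z in range(15,195,15):
        k=P[reg&(np.abs(P[...,2]-z)<7)&((V<80)|((S<70)&(V>100)))]
        if len(k)>3:print(z,len(k),np.median(k,0).round(1),k.min(0).round(0),k.max(0).round(0))
```

```text
wrist
15 103 [467.8 111.7  16.4] [450.  80.   8.] [501. 131.  22.]
30 172 [471.4 114.1  30.4] [449.  81.  23.] [500. 131.  37.]
45 205 [476.  113.6  45.2] [450.  80.  38.] [500. 131.  52.]
60 193 [482.  114.5  59.3] [450.  82.  53.] [501. 131.  67.]
75 158 [486.3 109.5  74.4] [482.  84.  68.] [502. 129.  82.]
90 141 [491.9 104.9  89.7] [487.  93.  83.] [499. 114.  97.]
105 154 [500.5  99.7 104.5] [494.  89.  98.] [507. 109. 112.]
120 166 [507.6  95.7 120.5] [503.  76. 113.] [516. 107. 127.]
135 240 [512.3  94.5 133.8] [5
[... 371 characters left out ...]
95.  89.  99.] [510. 108. 112.]
120 47 [508.8  95.  120.4] [503.  77. 113.] [517. 109. 126.]
135 53 [513.1  92.4 134.6] [506.  72. 128.] [520. 112. 141.]
150 31 [519.8  78.  149.8] [512.  69. 143.] [527. 111. 157.]
165 40 [524.   89.  165.1] [517.  70. 159.] [530. 108. 171.]
top
15 33 [469.3 110.7  16.5] [452.  76.   8.] [503. 130.  22.]
30 41 [471.6 113.   30.1] [451.  75.  23.] [504. 130.  37.]
45 42 [477.2 114.   45.8] [450.  76.  38.] [496. 130.  52.]
60 39 [480.6 109.2  59.3] [452.  75.  53.] [491. 129.  67.]
75 33 [486.6 104.8  74.6] [461.  77.  68.] [494. 118.  82.]
90 32 [493.  101.6  90.7] [489.  92.  83.] [499. 114.  97.]
105 14 [498.7  99.8 104.1] [496.  93.  99.] [501. 105. 108.]
```

>>> {"op": "creep_tool", "data": {"moves": [[0,0,0,0,70],[0,0,0,0,70],[0,0,0,0,70],[0,0,0,0,70],[0,0,0,0,70]]}}

```text
time: 15.57
tcp_pos: [487.9, 100.9, 302.7]
tool_rot: [[-0.999, -0.048, -0.001], [-0.048, 0.999, -0.0], [0.001, -0.0, -1.0]]
wrist_force: [1.1, -0.5, -0.1]
gripper_width: 70.0
gripper_force: 0.0
```

```bash
python3 -c "from rig import env;print(env.finish_job())"
```

```text
the job is handed in; nothing more can be done
None
```

The opener was laid on the rest and released, then regripped and stood head up in the blue pot, leaning about 23° by my depth measurements. The job is handed in at about 15.6 s with no verdict shown, and the arm never went near the tin, spice jar or shaker.

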